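# Let the stone ball out of the specimen feeder

## Robot

A 6-joint arm with a two-finger parallel gripper is mounted at the origin on the work surface. World frame = base frame: x ahead of the robot, y to its left, z up, the work surface at z = 0. Lengths are in m, angles in rad, forces in N, time in s.
With the tool pointing down it reaches from about 0.3 to 0.775 m from the base axis. Payload 14.6 kg.
Tool frame: the origin (TCP) lies between the finger pads; the fingertips stand 8 mm ahead of it and the grasp point (between the pads) lies 11 mm behind it; z points along the fingers, y is the direction in which the jaws open and shut (so a half turn about z gives the same grasp; the last joint's range is limited). The gripper opens to 94 mm and grips with 3 to 60 N. Pads are 16 mm wide; open, the fingers measure 119 mm over their backs; the gripper's body (75 mm by 177 mm) begins 78 mm behind the grasp point.
Start: joints at [-1.388, 0.3, 1.521, -0, 1.321, -0.067], TCP at [0.136, -0.533, 0.213] pointing down, gripper open.
Joint ranges: [-3.03, 3.03], [-0.79, 2.21], [0.23, 2.52], [-1.04, 4.18], [0, 3.07], [-2.55, 2.55]. Speed limits (rad/s): [2.22, 2.22, 2.57, 3.14, 3.14, 3.14].

## Interface

Orientations are given as [roll, pitch, yaw] about the fixed x, y, z axes, in that order (R = Rz(yaw) Ry(pitch) Rx(roll)).
In Python, from station import ctrl, viewer, workorder gives the robot as it stands.
- The arm moves only by the tool play_rows, never from a script. Its argument "commands" is a list of rows, each an object of numbers: "dx", "dy", "dz": the shift along the tool's x, y, z in m; "ax", "ay", "az": the turn, a rotation vector about the tool's x, y, z in degrees. In form: [{"dx": .., "dy": .., "dz": .., "ax": .., "ay": .., "az": ..}, ...]. A call has exactly 5 rows; each row shifts and turns the pose as measured when the row begins, along the tool's axes as they then stand; what a row does not reach is not made up. A row lasts 1/12 s, in which the tool goes at most 41.7 mm and 7.16 degrees, less where a joint would pass 70% of its speed; a pose out of reach is approached as far as the arm can. A call with a gripper value outside its range is refused whole. "claw" is the opening, from 0 (shut) to 1 (fully open), set as the call begins (left out, the last holds). The fingers move at their own pace and stop on an object; "squeeze" is the grip in N (left out, the last holds). Time passes only in rows, so rows that do not move let the fingers close, or fill a call up. It gives the time, the measured TCP pose, the force and the opening at its end, in the units of the state.
- ctrl.get_obs(): the state, without advancing time (a new reading comes with each control period).
- viewer.camera(name): name is "scene" or "top" or "wrist"; returns the picture (384x512x3 uint8, red, green, blue); there is no depth.
- viewer.camera_model(name): a dict with "K" (3x3 intrinsics, pixels), "dist_coeffs" ([k1, k2, p1, p2, k3] as OpenCV has them; the pictures are not rectified), "pose" (4x4, takes a point from camera to world coordinates); the wrist camera has in their place "T_tool_cam" (4x4, takes a point from camera to tool coordinates, whose origin is the TCP and whose axes are the flange's). Camera axes: x right, y down, z forward; pixel columns grow to the right and rows downward; lengths in m; the calibration is good to about 2 mm. A picture is of the moment at which its call begins: read the wrist's pose just before it. camera_model takes no time and is no camera call.
- workorder.hand_in(): hands the job in, once; it reports no verdict.
The state is a dict: "time_s": time; "qpos": joint angles; "joint_vel": joint speeds; "tau": joint torques, N m; "ee_pos": TCP position; "eef_rot": TCP orientation; "force": force on the tool from outside, world axes, zero at the start; "moment": the same for the moment, N m; "grip_width": finger opening in m.
Only numpy, scipy, OpenCV 4.12 (cv2) and the standard library are available. Lean on these libraries where they do the work, as an engineer would, in place of code of your own. Each camera call takes 0.05 s, during which the arm holds its last target. There are 200 camera calls.

## Task

Push the little wooden tray along its track until it is fully home against its stop, under the lower end of the chute. Then press the paddle of the rocking lever down with your fingertips so that the gate at its other end lifts and the polished stone ball rolls down into the tray, and let the paddle go so that the gate closes again. Only push and press: do not touch the ball, and leave the other specimens where they are.

Things in the scene. Friction and masses are not known exactly. Their poses are not given: they have to be found in the camera images.
- feeder: Fixed wooden feeder. Origin under the lever's pivot, on the display step (20 mm above the work surface). z up, x from paddle to gate; the chute runs along y at x = 85 mm, slopes down to -y and ends at y = -117 mm; its walls reach z = 110 mm. Base board 12 mm thick, x -75..140, y -200..105. Two pivot cheeks at x = 0, y = +-19 reach z = 148 mm. The way to paddle and tab from above is free.
- rocker (a joint): Angle of the rocking lever, rad: 0 = at rest, paddle up and gate closed; grows as the paddle is pressed; 0.55 = hard stop. The pivot runs along the feeder's y at x = 0, z = 134 mm. From about 0.42 the ball passes under the gate; at 0.5 it passes freely. A spring returns the lever; pressing takes about 2.5 N at first and 4 N at the bottom.
- tray (a joint): Travel of the tray along the feeder's +x, m: 0 = drawn out towards the robot, 0.09 = fully home against the stop under the chute's end. It stays where it is left; sliding takes 1.5 N, plus 0.4 N at 0.1 m/s.
- tray_tab (a point): Middle of the top edge of the robot-side face of the tray's upright push tab (a board 8 mm thick, 50 mm wide along y, 62 mm tall, the face looks to the feeder's -x). Height 74.5 mm above the feeder's origin; y = -145 mm in the feeder's frame; x = -65 mm plus the tray's travel.
- tray_in (a point): Centre of the tray's inner floor, axes as the feeder's. The tray is an open wooden box, 70 mm (x) by 90 mm (y) outside, walls 4 mm thick and 26 to 54 mm high above this floor; this point lies 60 mm to the +x of the tab's face.
- stone: The polished green stone ball, 30 mm across, about 37 g; origin at its centre (its axes turn as it rolls). It starts in the chute, leaning on the closed gate's uphill side.
- agate_slice: Bystander: upright green agate slice, 80 mm across, in the slotted stand. Origin at the bottom.
- petrified_slice: Bystander: upright brown petrified wood slice, 68 mm across, in the slotted stand. Origin at the bottom.
- selenite_wand: Bystander: white selenite bar, 130 x 20 x 18 mm, lying. Origin under its centre.
- copper_chunk: Bystander: copper lump about 40 x 34 x 38 mm. Origin under its centre.
- streak_plate: Bystander: white ceramic tile 50 x 50 x 7 mm. Origin under its centre.
- magnifier: Bystander: round lens, 53 mm across, with a black handle, lying, 8 mm thick. Origin under the lens.
- quartz_point: Bystander: pale pointed crystal, 32 mm across, 58 mm tall, standing. Origin under its centre.
- paddle_top (a point): Centre of the top face of the lever's paddle (rocker_c3), a square wooden plate 44 x 44 x 8 mm on the lever's robot-side end, about (-89, 0, 168) mm in the feeder's frame at rest, when the plate is tilted 0.25 rad, robot-side edge higher. Axes turn with the lever. Pressed to 0.5 rad, it is at about z = 121 mm, under 10 mm further out.

How it is judged:
By the outcome, as a careful person would: the job done as asked, in the order asked, and still so for the second after the job is handed in, with the robot touching nothing.
It also fails if it takes over 42 s, if anything falls off the work surface, if the arm or the gripper's body presses on something with over 40 N, if the wrist force passes 120 N, or if a joint passes its speed limit or range.

## Working session

There is one attempt and no reset: what is moved stays moved. The work goes in short steps, Python scripts to look and compute and a tool call to move; the robot and the scene stay as the last step left them, time stands still between calls to the robot, and variables do not carry over. Pictures are saved under pics/ and viewed, about 8 in all and at most 12, crops included, and the job is handed in when it is done.

Besides the shell and the picture viewer there is one more tool, called after "Emit:" as a command line: name --argument value ..., lists and objects as JSON in quotes. play_rows: Moves the arm, as the interface text tells. Its arguments: {"type":"object","properties":{"commands":{"type":"array","items":{"type":"object","properties":{"dx":{"type":"number"},"dy":{"type":"number"},"dz":{"type":"number"},"ax":{"type":"number"},"ay":{"type":"number"},"az":{"type":"number"}}}},"claw":{"type":"number"},"squeeze":{"type":"number"}},"required":["commands"]}

```bash
mkdir -p pics; ls
python3 - <<'E'
from station import ctrl, viewer, workorder
import cv2, numpy as np
print(ctrl.get_obs())
for n in ("scene","top"):
    cv2.imwrite(f"pics/{n}0.png",viewer.camera(n)[:,:,::-1]); m=viewer.camera_model(n); print(n,{k:np.round(v,4).tolist() for k,v in m.items() if not isinstance(v,str)})
print(viewer.camera_model("wrist"))
E
```

```text
pics
{'time_s': 0.0, 'qpos': array([-1.38764575e+00,  3.00478134e-01,  1.52157323e+00,  1.14619067e-05,
        1.32065855e+00, -6.65827852e-02]), 'joint_vel': array([-0.00026023,  0.00113395,  0.00019569,  0.00153636, -0.00034198,
       -0.00041962]), 'tau': array([ 3.90468820e-03, -5.31803226e+01, -3.52733839e+01,  7.09769432e-02,
        2.43294309e-02, -9.81603193e-05]), 'ee_pos': array([ 0.13589549, -0.53269956,  0.21288578]), 'eef_rot': array([-3.14047861e+00, -8.54126957e-05,  2.49730467e-01]), 'force': array([-0.28332589,  0.37303475, -0.00239017]), 'moment': array([ 0.03563525, -0.02377268, -0.00344892]), 'grip_width': 0.09416662023699705}
scene {'K': [[392.7312, 0.0, 256.2278], [0.0, 392.7312, 191.7356], [0.0, 0.0, 1.0]], 'dist_coeffs': [-0.0871, 0.0, 0.0, 0.0, 0.0], 'pose': [[0.8076, 0.4216, -0.4124, 0.9553], [0.5896, -0.5625, 0.5796, -0.4758], [0.0124, -0.7112, -0.7028, 0.7811], [0.0, 0.0, 0.0, 1.0]]}
top {'K': [[439.8214, 0.0, 266.2137], [0.0, 439.8214, 184.0544], [0.0, 0.0, 1.0]], 'dist_coeffs': [-0.1548, 0.0, 0.0, 0.0, 0.0], 'pose': [[-0.0687, -0.9751, 0.2108, 0.3722], [-0.9976, 0.0667, -0.0164, 0.0475], [0.002, -0.2114, -0.9774, 1.218], [0.0, 0.0, 0.0, 1.0]]}
{'K': array([[299.00267941,   0.        , 257.61483215],
       [  0.        , 299.00267941, 191.88730211],
       [  0.        ,   0.        ,   1.        ]]), 'dist_coeffs': array([-0.05291433,  0.        ,  0.        ,  0.        ,  0.        ]), 'T_tool_cam': array([[ 6.05430587e-04, -9.59704472e-01, -2.81010605e-01,
         8.23122499e-02],
       [ 9.99999572e-01,  7.77799064e-04, -5.01856196e-04,
         7.93088302e-05],
       [ 7.00203421e-04, -2.81010180e-01,  9.59704532e-01,
        -1.71056403e-01],
       [ 0.00000000e+00,  0.00000000e+00,  0.00000000e+00,
         1.00000000e+00]])}
```

View pics/scene0.png

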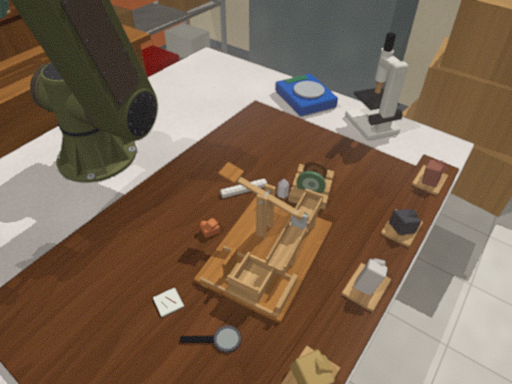

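View pics/top0.png

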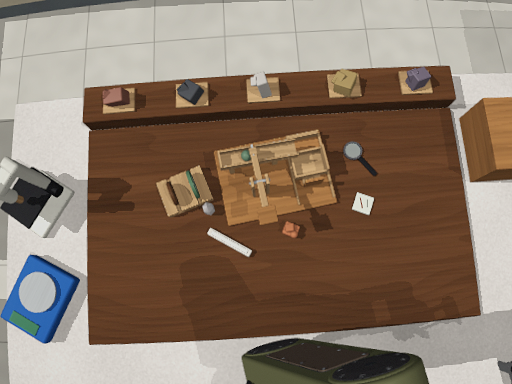

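The scene view shows the feeder around (270,240), with the tray at (248,275). In the top view the feeder spans (215..337, 130..225), with the ball at (245,155), the paddle near (266,215) and the tray at (310,163). Next I'll enlarge crops of both.

Run:
```python
import cv2, numpy as np
a=cv2.imread("pics/top0.png")[120:235,205:345]; b=cv2.imread("pics/scene0.png")[155:325,180:350]
cv2.imwrite("pics/c1.png",cv2.resize(a,None,fx=5.7,fy=5,interpolation=3)[:, :] if 0 else cv2.resize(a,None,fx=5,fy=5,interpolation=3))
cv2.imwrite("pics/c2.png",cv2.resize(b,None,fx=3.5,fy=3.5,interpolation=3))
```

```text
(no output)
```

View pics/c1.png

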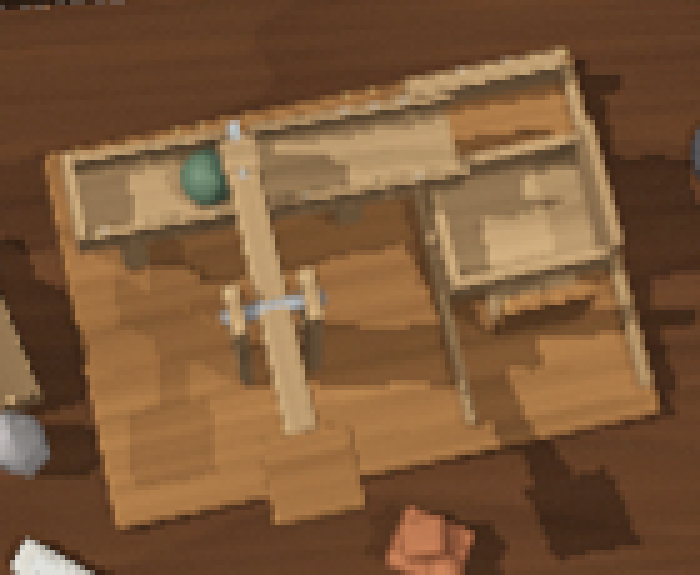

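View pics/c2.png

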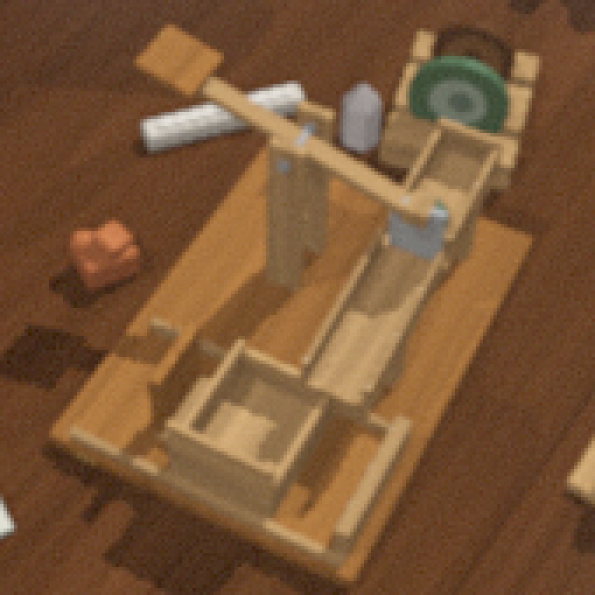

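Crop c1 is the top view ×5 and c2 the scene view ×3.5. Board corners in c1 are (118,525), (48,155) and (658,408). In c2 they are (52,438), (352,572) and (532,235). The tab's top edge in c2 runs from (152,380) to (192,338). The paddle in c1 covers (268..362, 430..522).

```bash
cat > h.py <<'E'
import numpy as np, cv2
from station import viewer
def ray(cam,px,T=None):
    m=viewer.camera_model(cam); T=m["pose"] if T is None else T
    u=cv2.undistortPoints(np.array([[px]],float),m["K"],m["dist_coeffs"])[0,0]
    d=T[:3,:3]@np.array([*u,1]); return T[:3,3],d
def plane(cam,px,z,T=None):
    o,d=ray(cam,px,T); return o+d*(z-o[2])/d[2]
def tri(a,b):
    A=np.zeros((3,3));r=np.zeros(3)
    for o,d in (a,b):
        d=d/np.linalg.norm(d);P=np.eye(3)-np.outer(d,d);A+=P;r+=P@o
    return np.linalg.solve(A,r)
def proj(cam,X,T=None):
    m=viewer.camera_model(cam);T=np.linalg.inv(m["pose"] if T is None else T)
    return cv2.projectPoints(np.array(X,float).reshape(-1,1,3),cv2.Rodrigues(T[:3,:3])[0],T[:3,3],m["K"],m["dist_coeffs"])[0][:,0]
E
cat > m.py <<'E'
from h import *
c1=lambda x,y:((x+.5)/5-.5+205,(y+.5)/5-.5+120)
c2=lambda x,y:((x+.5)/3.5-.5+180,(y+.5)/3.5-.5+155)
obs=[("top",c1(118,520),(-75,105)),("top",c1(48,155),(140,105)),("top",c1(658,405),(-75,-200)),
("scene",c2(52,436),(-75,-200)),("scene",c2(352,572),(140,-200)),("scene",c2(532,235),(140,105))]
W=np.array([plane(c,p,.032)[:2] for c,p,_ in obs]);F=np.array([f for *_,f in obs])/1e3
U,_,V=np.linalg.svd((F-F.mean(0)).T@(W-W.mean(0)));R=(U@np.diag([1,np.linalg.det(U@V)])@V).T
t=W.mean(0)-R@F.mean(0);print("yaw",np.arctan2(R[1,0],R[0,0]),"t",t);print("res mm",np.round((F@R.T+t-W)*1e3,1).tolist())
fe=lambda X:np.r_[R.T@(X[:2]-t),X[2]-.02]*1e3
for p in((152,380),(192,338),(172,359)):print("tab",fe(plane("scene",c2(*p),.0945)).round(1))
# paddle corners: top crop (nearL, nearR) & scene
for a,b in(((277,522),None),((362,505),None)):print("pad near edge",fe(plane("top",c1(*a),.02+.173)).round(1))
print("pad tri",fe(tri(ray("top",c1(314,476)),ray("scene",c2(179,60)))).round(1))
np.savez("f.npz",R=R,t=t)
E
python3 m.py
```

```text
yaw 0.14709620582267824 t [0.61151029 0.04575571]
res mm [[-3.6, 0.7], [0.6, 3.2], [-1.8, -1.9], [-2.4, 0.5], [5.2, -3.6], [1.9, 1.0]]
tab [ -13.8 -169.8   74.5]
tab [  -8.2 -131.3   74.5]
tab [ -11.1 -150.8   74.5]
pad near edge [-110.7   22.   173. ]
pad near edge [-111.4  -18.6  173. ]
pad tri [-91.6   0.5 165. ]
```

The feeder pose fits with yaw 0.147 and origin (0.6115, 0.0458), to within 2–5 mm. The tab face is at feeder x ≈ -11, so the tray's travel is about 0.05 m. I'll shut the claw, align the yaw and move to the pre-push spot.

Emit:
play_rows --commands '[{"dx":0.02,"dy":-0.015,"az":5.9},{"dx":0.032,"dy":-0.023},{"dx":0.032,"dy":-0.023},{"dx":0.032,"dy":-0.023},{"dx":0.032,"dy":-0.023}]' --claw 0

```text
validation failed for argument at $.co...
```

Emit:
play_rows --commands '[{"dx":0.032,"dy":-0.023},{"dx":0.032,"dy":-0.023},{"dx":0.032,"dy":-0.023},{"dx":0.032,"dy":-0.023},{"dx":0.032,"dy":-0.023}]'

```text
validation failed for argument at $.co...
```

Emit:
play_rows --commands '[{"dx":0.02,"dy":-0.015,"dz":0,"ax":0,"ay":0,"az":5.9},{"dx":0.032,"dy":-0.023,"dz":0,"ax":0,"ay":0,"az":0},{"dx":0.032,"dy":-0.023,"dz":0,"ax":0,"ay":0,"az":0},{"dx":0.032,"dy":-0.023,"dz":0,"ax":0,"ay":0,"az":0},{"dx":0.032,"dy":-0.023,"dz":0,"ax":0,"ay":0,"az":0}]' --claw 0

```text
time_s: 0.52
ee_pos: [0.2643, -0.4021, 0.2104]
eef_rot: [-3.137, 0.002, 0.133]
force: [1.3, -0.3, 0.3]
grip_width: 0.0642
```

Emit:
play_rows --commands '[{"dx":0.033,"dy":-0.023,"dz":0,"ax":0,"ay":0,"az":0},{"dx":0.033,"dy":-0.023,"dz":0,"ax":0,"ay":0,"az":0},{"dx":0.033,"dy":-0.023,"dz":0,"ax":0,"ay":0,"az":0},{"dx":0.033,"dy":-0.023,"dz":0,"ax":0,"ay":0,"az":0},{"dx":0.033,"dy":-0.023,"dz":0,"ax":0,"ay":0,"az":0}]'

```text
time_s: 0.93
ee_pos: [0.4162, -0.2589, 0.2102]
eef_rot: [-3.136, 0.002, 0.131]
force: [1.2, -1.0, 0.8]
grip_width: 0.0307
```

Emit:
play_rows --commands '[{"dx":0.034,"dy":-0.023,"dz":0,"ax":0,"ay":0,"az":-0.9},{"dx":0.034,"dy":-0.023,"dz":0,"ax":0,"ay":0,"az":0},{"dx":0.034,"dy":-0.023,"dz":0,"ax":0,"ay":0,"az":0},{"dx":0.034,"dy":-0.023,"dz":0,"ax":0,"ay":0,"az":0},{"dx":0.03,"dy":-0.02,"dz":0,"ax":0,"ay":0,"az":0}]'

```text
time_s: 1.35
ee_pos: [0.5659, -0.1185, 0.2097]
eef_rot: [-3.135, 0.003, 0.149]
force: [0.0, 0.1, 0.3]
grip_width: 0.001
```

```bash
cat > s.py <<'E'
import sys; from h import *; from station import ctrl
from scipy.spatial.transform import Rotation as Ro
f=np.load("f.npz");R,t=f["R"],f["t"]
o=ctrl.get_obs();p=o["ee_pos"];print("t",o["time_s"],"tcp feeder mm",np.r_[R.T@(p[:2]-t),p[2]-.02].round(4)*1e3,"rot",o["eef_rot"].round(3),"F",o["force"].round(1))
T=np.eye(4);T[:3,:3]=Ro.from_euler("xyz",o["eef_rot"]).as_matrix();T[:3,3]=p
Tc=T@viewer.camera_model("wrist")["T_tool_cam"]
np.save("Tc.npy",Tc)
for c in sys.argv[2:]: cv2.imwrite(f"pics/{c}{sys.argv[1]}.png",viewer.camera(c)[:,:,::-1])
E
python3 s.py 1 wrist
```

```text
t 1.35 tcp feeder mm [ -69.2 -155.8  189.7] rot [-3.135e+00  3.000e-03  1.490e-01] F [0.  0.1 0.3]
```

View pics/wrist1.png

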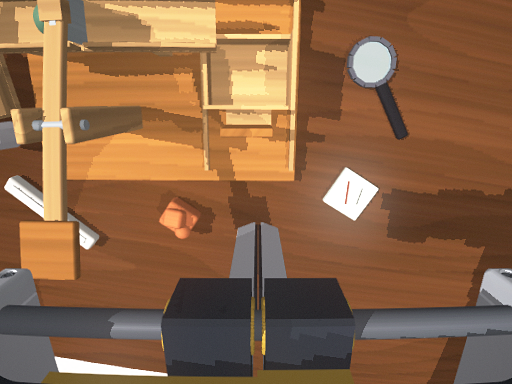

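The wrist view shows the tray at (205–293, 35–108), the tab near (222–272, 108–137) and the paddle at (20–78, 222–280). I'll cross-check the tab, the paddle and the board edge from these pixels.

Run:
```python
from h import *
f=np.load("f.npz");R,t=f["R"],f["t"];Tc=np.load("Tc.npy")
fe=lambda X:(np.r_[R.T@(X[:2]-t),X[2]-.02]*1e3).round(1)
for n,p,z in(("board nr",(296,179),.032),("board near edge",(100,180),.032),("tabL",(226,125),.0945),("tabR",(271,125),.0945),("tabL'",(222,136),.0945),("tabR'",(272,136),.0945),("padc",(49,250),.188),("cheek",(55,125),.165)):print(n,fe(plane("wrist",p,z,Tc)))
def w(x,y,z):return np.r_[R@np.array([x,y])/1e3+t,z/1e3+.02]
print(proj("wrist",[w(-11,y,74.5) for y in(-170,-120)]+[w(-75,-200,12),w(-89,0,168)],Tc).round())
```

```text
board nr [ -73.3 -200.6   12. ]
board near edge [-75.3  38.5  12. ]
tabL [  -5.7 -125.1   74.5]
tabR [  -5.6 -167.4   74.5]
tabL' [ -16.  -121.1   74.5]
tabR' [ -15.9 -168.5   74.5]
padc [-88.9  -1.4 168. ]
cheek [-1.00e-01 -7.90e+00  1.45e+02]
[[274. 131.]
 [221. 131.]
 [295. 180.]
 [ 47. 250.]]
```

Everything agrees within about 3 mm: the tab face is at x ≈ -15 and y ≈ -145. Going down in front of it.

Emit:
play_rows --commands '[{"dx":0.013,"dy":-0.006,"dz":0.01,"ax":0,"ay":0,"az":0},{"dx":0.013,"dy":-0.006,"dz":0.03,"ax":0,"ay":0,"az":0},{"dx":0,"dy":0,"dz":0.035,"ax":0,"ay":0,"az":0},{"dx":0,"dy":0,"dz":0.035,"ax":0,"ay":0,"az":0},{"dx":0,"dy":0,"dz":0.03,"ax":0,"ay":0,"az":0}]'

```text
time_s: 1.82
ee_pos: [0.5987, -0.0933, 0.0692]
eef_rot: [-3.138, -0.007, 0.158]
force: [0.2, -0.0, -0.2]
grip_width: 0.0004
```

```bash
python3 s.py 2
```

```text
t 1.8167 tcp feeder mm [ -33.1 -135.7   49.2] rot [-3.138 -0.007  0.158] F [ 0.2 -0.  -0.2]
```

Emit:
play_rows --commands '[{"dx":0,"dy":0.009,"dz":-0.01,"ax":0,"ay":0,"az":0.6},{"dx":0.008,"dy":0,"dz":0,"ax":0,"ay":0,"az":0},{"dx":0.008,"dy":0,"dz":0,"ax":0,"ay":0,"az":0},{"dx":0.008,"dy":0,"dz":0,"ax":0,"ay":0,"az":0},{"dx":0.008,"dy":0,"dz":0,"ax":0,"ay":0,"az":0}]'

```text
time_s: 2.23
ee_pos: [0.6309, -0.0992, 0.0794]
eef_rot: [-3.135, 0.002, 0.145]
force: [-1.8, -0.4, -0.8]
grip_width: 0.0004
```

```bash
python3 s.py 3
```

```text
t 2.2333 tcp feeder mm [  -2.  -146.2   59.4] rot [-3.135e+00  2.000e-03  1.450e-01] F [-1.8 -0.4 -0.8]
```

Emit:
play_rows --commands '[{"dx":0.006,"dy":0,"dz":0,"ax":0,"ay":0,"az":0},{"dx":0.005,"dy":0,"dz":0,"ax":0,"ay":0,"az":0},{"dx":0.004,"dy":0,"dz":0,"ax":0,"ay":0,"az":0},{"dx":0.003,"dy":0,"dz":0,"ax":0,"ay":0,"az":0},{"dx":0.003,"dy":0,"dz":0,"ax":0,"ay":0,"az":0}]'

```text
time_s: 2.65
ee_pos: [0.6478, -0.0982, 0.085]
eef_rot: [-3.133, 0.021, 0.143]
force: [-31.6, -1.7, 9.8]
grip_width: 0.0004
```

```bash
python3 s.py 4
```

```text
t 2.65 tcp feeder mm [  14.8 -147.7   65. ] rot [-3.133  0.021  0.143] F [-31.6  -1.7   9.8]
```

It's hard against the stop at 31 N, with the tip at x ≈ 23–25 as expected. Backing off and rising.

Emit:
play_rows --commands '[{"dx":-0.008,"dy":0,"dz":0,"ax":0,"ay":0,"az":0},{"dx":-0.025,"dy":0,"dz":0,"ax":0,"ay":0,"az":0},{"dx":-0.025,"dy":0,"dz":-0.015,"ax":0,"ay":0,"az":0},{"dx":-0.02,"dy":0,"dz":-0.035,"ax":0,"ay":0,"az":0},{"dx":-0.02,"dy":0,"dz":-0.035,"ax":0,"ay":0,"az":0}]'

```text
time_s: 3.07
ee_pos: [0.5495, -0.1126, 0.171]
eef_rot: [-3.129, 0.03, 0.144]
force: [0.1, -0.1, 1.0]
grip_width: 0.0002
```

Emit:
play_rows --commands '[{"dx":0,"dy":0,"dz":-0.03,"ax":0,"ay":0,"az":0},{"dx":0,"dy":0,"dz":-0.03,"ax":0,"ay":0,"az":0},{"dx":0,"dy":0,"dz":-0.02,"ax":0,"ay":0,"az":0},{"dx":0,"dy":0,"dz":0,"ax":0,"ay":0,"az":0},{"dx":0,"dy":0,"dz":0,"ax":0,"ay":0,"az":0}]'

```text
time_s: 3.48
ee_pos: [0.5513, -0.1149, 0.2691]
eef_rot: [-3.137, 0.012, 0.141]
force: [-0.3, 0.4, -1.0]
grip_width: 0.0003
```

```bash
python3 s.py 5 wrist
```

```text
t 3.4833 tcp feeder mm [ -83.1 -150.1  249.1] rot [-3.137  0.012  0.141] F [-0.3  0.4 -1. ]
```

View pics/wrist5.png

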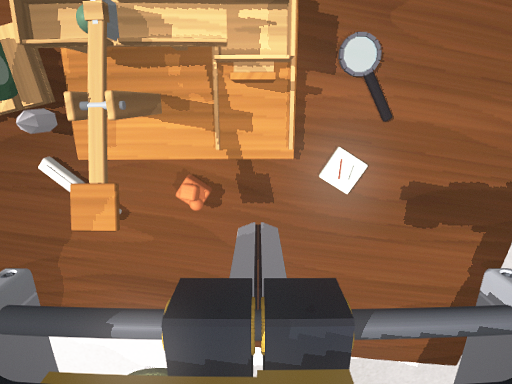

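The wrist view now shows the tab at (230–274, 66–79), with the tray under the chute end. The paddle is at (70–118, 184–230). Checking numbers.

Run:
```python
from h import *
f=np.load("f.npz");R,t=f["R"],f["t"];Tc=np.load("Tc.npy")
fe=lambda X:(np.r_[R.T@(X[:2]-t),X[2]-.02]*1e3).round(1)
for n,p,z in(("board near edge",(200,158),.032),("tabL",(230,79.5),.0945),("tabR",(274,79.5),.0945),("pad near L",(70,230),.193),("pad near R",(118,230),.193),("padc",(94.5,207),.188)):print(n,fe(plane("wrist",p,z,Tc)))
g=cv2.imread("pics/wrist5.png")[60:86,252].mean(1);print(g.round())
```

```text
board near edge [-74.  -69.3  12. ]
tabL [  24.  -119.6   74.5]
tabR [  23.7 -167.6   74.5]
pad near L [-110.1   23.3  173. ]
pad near R [-109.8  -22.4  173. ]
padc [-89.4  -1.1 168. ]
[ 96. 109. 135. 136. 130. 124. 123. 154. 182. 181. 185. 167. 151. 153.
 157. 158. 163. 164. 170. 119.  81.  81.  87. 116. 121. 115.]
```

The tab face is at x ≈ 24 mm against an expected 25, so with the stop force the tray is home. Moving over the paddle.

Emit:
play_rows --commands '[{"dx":-0.002,"dy":-0.02,"dz":0,"ax":0,"ay":0,"az":0},{"dx":-0.002,"dy":-0.034,"dz":0,"ax":0,"ay":0,"az":0},{"dx":-0.002,"dy":-0.034,"dz":0,"ax":0,"ay":0,"az":0},{"dx":-0.002,"dy":-0.034,"dz":0,"ax":0,"ay":0,"az":0},{"dx":0,"dy":-0.025,"dz":0,"ax":0,"ay":0,"az":0}]'

```text
time_s: 3.95
ee_pos: [0.5211, 0.0304, 0.2634]
eef_rot: [-3.136, 0.02, 0.134]
force: [-0.0, 0.2, 0.1]
grip_width: 0.0006
```

```bash
python3 s.py 6
```

```text
t 3.95 tcp feeder mm [-91.7  -1.9 243.4] rot [-3.136  0.02   0.134] F [-0.   0.2  0.1]
```

Emit:
play_rows --commands '[{"dx":0,"dy":-0.002,"dz":0.015,"ax":0,"ay":1.1,"az":0},{"dx":0,"dy":0,"dz":0.015,"ax":0,"ay":0,"az":0},{"dx":0,"dy":0,"dz":0.015,"ax":0,"ay":0,"az":0},{"dx":0,"dy":0,"dz":0.01,"ax":0,"ay":0,"az":0},{"dx":0,"dy":0,"dz":0.005,"ax":0,"ay":0,"az":0}]'

```text
time_s: 4.37
ee_pos: [0.5182, 0.0391, 0.1968]
eef_rot: [-3.134, 0.005, 0.141]
force: [-1.1, -0.6, 2.1]
grip_width: 0.0004
```

```bash
python3 s.py 7
```

```text
t 4.3667 tcp feeder mm [-93.2   7.1 176.8] rot [-3.134  0.005  0.141] F [-1.1 -0.6  2.1]
```

Emit:
play_rows --commands '[{"dx":-0.001,"dy":0,"dz":0.01,"ax":0,"ay":0,"az":0},{"dx":-0.001,"dy":0,"dz":0.01,"ax":0,"ay":0,"az":0},{"dx":-0.001,"dy":0,"dz":0.009,"ax":0,"ay":0,"az":0},{"dx":-0.001,"dy":0,"dz":0.008,"ax":0,"ay":0,"az":0},{"dx":0,"dy":0,"dz":0.005,"ax":0,"ay":0,"az":0}]'

```text
time_s: 4.78
ee_pos: [0.5145, 0.0382, 0.1514]
eef_rot: [-3.134, 0.003, 0.139]
force: [1.4, 1.1, 3.9]
grip_width: 0.0002
```

```bash
python3 s.py 8
```

```text
t 4.7833 tcp feeder mm [-97.1   6.8 131.4] rot [-3.134e+00  3.000e-03  1.390e-01] F [1.4 1.1 3.9]
```

Emit:
play_rows --commands '[{"dx":0,"dy":0,"dz":0.003,"ax":0,"ay":0,"az":0},{"dx":0,"dy":0,"dz":0.001,"ax":0,"ay":0,"az":0},{"dx":0,"dy":0,"dz":0,"ax":0,"ay":0,"az":0},{"dx":0,"dy":0,"dz":0,"ax":0,"ay":0,"az":0},{"dx":0,"dy":0,"dz":0,"ax":0,"ay":0,"az":0}]'

```text
time_s: 5.2
ee_pos: [0.5148, 0.0382, 0.147]
eef_rot: [-3.134, 0.003, 0.139]
force: [-1.1, 0.0, 3.4]
grip_width: 0.0006
```

Emit:
play_rows --commands '[{"dx":0,"dy":0,"dz":0,"ax":0,"ay":0,"az":0},{"dx":0,"dy":0,"dz":0,"ax":0,"ay":0,"az":0},{"dx":0,"dy":0,"dz":0,"ax":0,"ay":0,"az":0},{"dx":0,"dy":0,"dz":0,"ax":0,"ay":0,"az":0},{"dx":0,"dy":0,"dz":0,"ax":0,"ay":0,"az":0}]'

```text
time_s: 5.62
ee_pos: [0.5147, 0.0382, 0.1477]
eef_rot: [-3.134, 0.002, 0.139]
force: [-1.1, 0.4, 4.1]
grip_width: 0.0008
```

Emit:
play_rows --commands '[{"dx":0,"dy":0,"dz":0,"ax":0,"ay":0,"az":0},{"dx":0,"dy":0,"dz":0,"ax":0,"ay":0,"az":0},{"dx":0,"dy":0,"dz":0,"ax":0,"ay":0,"az":0},{"dx":0,"dy":0,"dz":0,"ax":0,"ay":0,"az":0},{"dx":0,"dy":0,"dz":0,"ax":0,"ay":0,"az":0}]'

```text
time_s: 6.03
ee_pos: [0.5147, 0.0382, 0.1477]
eef_rot: [-3.134, 0.002, 0.139]
force: [-1.2, 0.4, 2.7]
grip_width: 0.0005
```

```bash
python3 s.py 9 scene
python3 - <<'E'
import cv2
b=cv2.imread("pics/scene9.png")[130:325,150:350]
cv2.imwrite("pics/c9.png",cv2.resize(b,None,fx=3,fy=3,interpolation=3))
E
```

```text
t 6.0333 tcp feeder mm [-96.9   6.7 127.7] rot [-3.134e+00  2.000e-03  1.390e-01] F [-1.2  0.4  2.7]
```

View pics/c9.png

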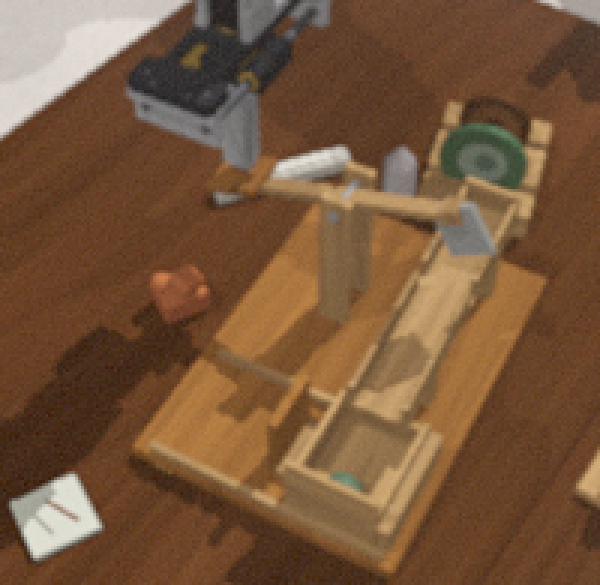

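The gate is lifted at crop (468,230) and the green ball is in the tray at crop (347,480). Releasing the paddle gently and withdrawing straight up.

Emit:
play_rows --commands '[{"dx":0.001,"dy":0,"dz":-0.008,"ax":0,"ay":0,"az":0},{"dx":0.001,"dy":0,"dz":-0.01,"ax":0,"ay":0,"az":0},{"dx":0,"dy":0,"dz":-0.01,"ax":0,"ay":0,"az":0},{"dx":0,"dy":0,"dz":-0.01,"ax":0,"ay":0,"az":0},{"dx":0,"dy":0,"dz":-0.01,"ax":0,"ay":0,"az":0}]'

```text
time_s: 6.5
ee_pos: [0.5167, 0.038, 0.1989]
eef_rot: [-3.134, 0.004, 0.139]
force: [1.2, 0.2, 2.4]
grip_width: 0.0004
```

Emit:
play_rows --commands '[{"dx":0,"dy":0,"dz":-0.02,"ax":0,"ay":0,"az":0},{"dx":0,"dy":0,"dz":-0.02,"ax":0,"ay":0,"az":0},{"dx":0,"dy":0,"dz":-0.025,"ax":0,"ay":0,"az":0},{"dx":0,"dy":0,"dz":-0.025,"ax":0,"ay":0,"az":0},{"dx":0,"dy":0,"dz":-0.01,"ax":0,"ay":0,"az":0}]'

```text
time_s: 6.92
ee_pos: [0.5162, 0.0371, 0.3073]
eef_rot: [-3.134, 0.004, 0.139]
force: [-0.3, 0.7, -0.2]
grip_width: 0.0005
```

Emit:
play_rows --commands '[{"dx":0,"dy":0,"dz":0,"ax":0,"ay":0,"az":0},{"dx":0,"dy":0,"dz":0,"ax":0,"ay":0,"az":0},{"dx":0,"dy":0,"dz":0,"ax":0,"ay":0,"az":0},{"dx":0,"dy":0,"dz":0,"ax":0,"ay":0,"az":0},{"dx":0,"dy":0,"dz":0,"ax":0,"ay":0,"az":0}]'

```text
time_s: 7.33
ee_pos: [0.516, 0.037, 0.3093]
eef_rot: [-3.135, 0.002, 0.139]
force: [-0.1, 0.4, -0.4]
grip_width: 0.0002
```

```bash
python3 s.py 10 scene
python3 - <<'E'
import cv2
b=cv2.imread("pics/scene10.png")[130:325,150:350]
cv2.imwrite("pics/c10.png",cv2.resize(b,None,fx=3,fy=3,interpolation=3))
E
```

```text
t 7.3333 tcp feeder mm [-95.8   5.4 289.3] rot [-3.135e+00  2.000e-03  1.390e-01] F [-0.1  0.4 -0.4]
```

View pics/c10.png

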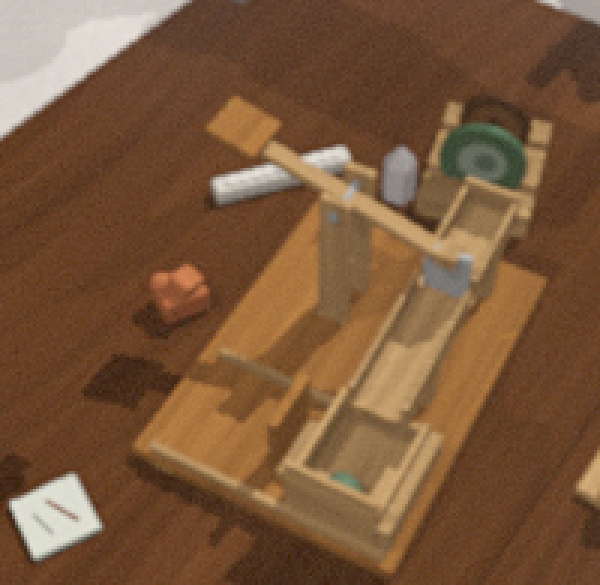

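The paddle is back up at crop (243,125), the gate is closed at (448,275), and the ball rests in the tray at (347,482). The bystanders have not moved. One numeric check of the tab, then hand in.

Run:
```python
from h import *
from station import workorder
f=np.load("f.npz");R,t=f["R"],f["t"]
c=lambda x,y:((x+.5)/3-.5+150,(y+.5)/3-.5+130)
for p in((273,420),(306,377)):
    X=plane("scene",c(*p),.0945);print("tab",((R.T@(X[:2]-t))*1e3).round(1))
a,b=[cv2.imread(f"pics/scene{i}.png").astype(int) for i in(0,10)]
d=(abs(a-b).sum(2)>90).astype(np.uint8);n,_,s,_=cv2.connectedComponentsWithStats(d)
print([r.tolist() for r in s[1:] if r[4]>25])
print(workorder.hand_in())
```

```text
tab [  26.7 -166.4]
tab [  29.5 -123.3]
[[41, 0, 50, 51, 494], [110, 0, 152, 129, 7105], [77, 47, 17, 12, 94], [30, 71, 12, 17, 102], [107, 85, 52, 57, 1853], [48, 126, 14, 9, 76], [0, 163, 47, 33, 458], [0, 183, 124, 98, 4627], [229, 252, 29, 35, 295], [251, 255, 13, 19, 55], [215, 268, 16, 19, 101], [251, 269, 13, 17, 49], [260, 272, 11, 18, 32], [261, 273, 25, 26, 261], [256, 303, 16, 10, 52], [0, 375, 7, 9, 37]]
the job is handed in; nothing more can be done
None
```

I pushed the tray home, pressed the paddle so the ball rolled down into the tray, then let the paddle go and raised the arm clear. The job is handed in, after about 7.4 s of robot time; hand-in gave no verdict.

- **Tray:** it came up against its stop at about 31 N. The tab's face then measured x ≈ 24 mm in the wrist view and 27–29 mm in the last scene view, against 25 mm for fully home. The two readings differ by a few mm, which is about as fine as I can measure from these images.
- **Paddle and gate:** I pressed with the shut fingertips to about 0.5 rad at roughly 4 N, and the ball was in the tray before I let go. The last picture shows the paddle up and the gate closed.
- **Ball and other specimens:** the ball was lying in the tray and the arm never touched it. Comparing the first and last scene pictures showed differences only at the arm, its shadow and the tray. The specimens look unmoved.
- **Robot:** it touches nothing, with the wrist force about 0 N.

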